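Lay the ratchet-tilt board holder flat

ROBOT

A 6-joint arm with a two-finger parallel gripper is mounted at the origin on the work surface. World frame = base frame: x ahead of the robot, y to its left, z up, the work surface at z = 0. Lengths are in mm, angles in rad, forces in N, time in s.
With the tool pointing down it reaches from about 425 to 950 mm from the base axis. Payload 3.5 kg.
Tool frame: the origin (TCP) lies midway between the tips of the shut fingers; the grasp point (between the pads) lies 19 mm behind it (bot.grasp_offset is the distance from the TCP to the grasp point, in mm); z points along the fingers, y is the direction in which the jaws open and shut (so a half turn about z gives the same grasp; the last joint's range is limited). The gripper opens to 85 mm and grips with 20 to 120 N. Pads are 22 mm wide; open, the fingers measure 114 mm over their backs; the gripper's body (76 mm by 85 mm) begins 54 mm behind the grasp point. The pads swing forward as they close: fully open they stand 13 mm farther back than shut.
Start: joints at [-1.468, 0.286, 1.577, -0, 1.279, -0.15], TCP at [168.853, -653.525, 231.325] pointing down, gripper open.
Joint ranges: [-2.77, 2.77], [-0.9, 2.22], [0.21, 2.48], [-1.53, 4.67], [0.24, 2.81], [-2.84, 2.84]. Speed limits (rad/s): [2.79, 2.79, 3.14, 3.14, 3.14, 3.14].

INTERFACE

Orientations are given as a rotation vector (axis times angle).
In Python, from bench import bot gives the robot as it stands. The module is installed in compiled form; this text tells all that it offers. Calls block until the motion is done:
- bot.move_ptp(position, orientation): joint-space move of the TCP to a pose.
- bot.move_straight(position, ori=None, vel=150, stop_force=None): straight line of the TCP; ori=None keeps the orientation; vel is the mean speed in mm/s. With stop_force (N) it stops when the force on the tool has changed by that much, and returns True; else False.
- bot.move_j(angles): joint-space move.
- bot.let_go() and bot.grab(f_grip=None): open the fingers fully, or close them until they stop; f_grip is the grip in N (None keeps the last).
- bot.sleep(seconds).
- bot.ik(position, orientation): joint angles nearest the present ones, or None.
- bot.snapshot(name): name is "scene" or "top" or "wrist"; returns (picture, depth): 384x512x3 uint8, red, green, blue; 384x512 float32, mm along the optical axis (not along the pixel's ray), 0 where there is no reading.
- bot.camera_info(name): a dict with "fx", "fy", "cx", "cy" (pixels), "dist" ([k1, k2, p1, p2, k3] as OpenCV has them; the pictures are not rectified), "R" (3x3) and "t" (3): a world point X has camera coordinates R X + t. Camera axes: x right, y down, z forward; pixel columns grow to the right and rows downward; lengths in mm; the calibration is good to about 2 mm. A picture is of the moment at which its call begins: read the wrist's pose just before it. camera_info takes no time and is no camera call; for the wrist camera it gives the pose at the moment of the call.
A pose or a line that the arm cannot do raises bot.Unreachable and nothing moves.
- bot.finish_job(): hands the job in, once; it reports no verdict.
Readings, each from a call of its own:
- bot.current_clock(): time.
- bot.current_joints(): joint angles.
- bot.current_qvel(): joint speeds.
- bot.current_effort(): joint torques, N m.
- bot.current_tcp_pos(): TCP position.
- bot.current_ee_rot(): TCP orientation.
- bot.current_contact_force(): force on the tool from outside, world axes, zero at the start.
- bot.current_moment(): the same for the moment, N m.
- bot.current_width(): finger opening in mm.
Only numpy, scipy, OpenCV 4.12 (cv2) and the standard library are available. Lean on these libraries where they do the work, as an engineer would, in place of code of your own. Each camera call takes 0.05 s, during which the arm holds its last target.

TASK

The board holder is tilted up on its ratchet; lay it flat for work under the microscope. With the fingertips, press down the tail of the pawl so that it clicks clear of the teeth, push the holder's arm down by its end bar until it rests on its stops, then press the pawl's nose down so that it clicks back into the teeth. Do not force the arm down against the engaged pawl, do not raise it, and leave everything else on the bench where it is.

Things in the scene. Friction and masses are not known exactly. Their poses are not given: they have to be found in the camera images.
- stand: fixed board holder: grey steel base plate 300 x 190 mm, top 14 mm above the mat. Origin under the base's centre, on the mat (3 mm above the table). x runs from the pawl end to the arm's free end, z up, y left of x. Toothed sector and pawl stand along the -y long side, 66 mm from the middle line.
- tilt_arm (a joint): tilt of the blue arm (plate 166 x 116 x 8 mm, circuit board clamped on top), rad: 0 = flat on its stops, grows as the free end rises, at most 1.15. Stiff hinge: it stays where left; 3 to 9 N down on the end bar moves it when the pawl is free. Its dark steel sector has ratchet teeth 10 degrees apart: with the pawl in, it can sink one tooth at most, then is locked (it could still be raised).
- pawl (a joint): angle of the steel rocker pawl, rad: 0 = nose fully down in the teeth (up to 0.08 while it rides on a tooth's slope), 0.32 = tail fully down, nose well clear. An over-centre spring snaps it to either end from the middle (0.17), where it stays by itself. About 3 to 5 N on a pad throws it over.
- tail_pad (a point): centre of the top face of the pawl's rear thumb pad (24 x 24 mm), 52 mm behind the pivot towards the base's -x end, the pad farther from the arm; about 119 mm above the mat with the pawl in the teeth. Pressed down 9 mm it passes the middle; full stroke about 17 mm.
- nose_pad (a point): centre of the top face of the pawl's front pad (24 x 24 mm) on the nose, 63 mm ahead of the pivot, right above the toothed sector; about 127 mm above the mat with the pawl in, 20 mm higher when free. Pressed down 10 mm from there it passes the middle; full stroke about 20 mm.
- pawl_pivot (a point): pivot of the pawl, fixed on the base (105 mm above the mat); axis level, along the stand's y.
- hinge_mid (a point): point on the arm's hinge axis (level, along the stand's y), 62 mm above the mat, in line with the middle of the end bar.
- push_bar (a point): middle of the round steel end bar at the arm's free end: bar 14 mm in diameter, 116 mm long, parallel to the hinge axis and 170 mm from it; the point is on the bar's own axis. With the arm flat it lies 62 mm above the mat.
- flux_jar_mid (a point): bystander: small jar, 38 mm diameter, 34 mm high, on the base plate beside the pawl; point at its centre
- nozzle_mid (a point): bystander: steel hot-air nozzle, 28 mm diameter, 36 mm high, upright on the base plate; point at its centre
- screwdriver_grip (a point): bystander: screwdriver, 150 mm, lying beside the base on the toothed side; point on its handle
- tweezers_mid (a point): bystander: steel tweezers, 140 mm, lying on the mat on the other side; point at its middle
- solder_reel_mid (a point): bystander: reel of solder, 56 mm diameter, 42 mm high, standing on the mat beyond the pawl end of the base; point at its centre
- cleaner_bottle_mid (a point): bystander: white bottle, 48 mm diameter, 120 mm high, on the mat; point at its centre
- tip_cleaner_mid (a point): bystander: black pot of copper wool for cleaning iron tips, 86 mm diameter, 66 mm high, on the mat; point at its centre

How it is judged:
By the outcome, as a careful person would: the job done as asked, in the order asked, and still so for the second after the job is handed in, with the robot touching nothing.
It also fails if it takes over 59 s, if anything falls off the work surface, if the arm or the gripper's body presses on something with over 40 N, if the wrist force passes 120 N, or if a joint passes its speed limit or range.

## Working session

There is one attempt and no reset: what is moved stays moved. The work goes in short steps, each a Python script; the robot and the scene stay as the last script left them, time stands still between calls to the robot, and variables do not carry over. Pictures are saved under pics/ and viewed, and the job is handed in when it is done.

```bash
mkdir -p pics
cat > h.py <<'E'
import numpy as np, cv2
from bench import bot
def snap(n,f):
    ci=bot.camera_info(n); p,d=bot.snapshot(n)
    cv2.imwrite(f'pics/{f}.png',p[:,:,::-1]); np.savez(f'pics/{f}.npz',p=p,d=d,**{k:np.array(v) for k,v in ci.items()})
def load(f): return np.load(f'pics/{f}.npz')
def px2w(z,u,v,r=1):
    K=np.array([[z['fx'],0,z['cx']],[0,z['fy'],z['cy']],[0,0,1]],float)
    a=z['d'][int(v)-r:int(v)+r+1,int(u)-r:int(u)+r+1]; a=a[a>0]
    if not len(a): return None
    q=cv2.undistortPoints(np.array([[[u,v]]],float),K,z['dist'])[0,0]; dd=np.median(a)
    return z['R'].T@(np.array([q[0]*dd,q[1]*dd,dd])-z['t'])
def w2px(z,X):
    K=np.array([[z['fx'],0,z['cx']],[0,z['fy'],z['cy']],[0,0,1]],float)
    return cv2.projectPoints(np.array(X,float).reshape(-1,3),cv2.Rodrigues(z['R'])[0],z['t'],K,z['dist'])[0][:,0]
def crop(f,u0,v0,u1,v1,s,o):
    i=cv2.imread(f'pics/{f}.png')[v0:v1,u0:u1]; cv2.imwrite(f'pics/{o}.png',cv2.resize(i,None,fx=s,fy=s,interpolation=cv2.INTER_CUBIC))
E
python3 - <<'E'
from h import *
snap('scene','s0');snap('top','t0');
a=cv2.imread('pics/s0.png')
print(bot.current_clock(),bot.current_ee_rot(),bot.current_contact_force())
E
```

```text
0.1 [-3.11435752e+00 -3.95778478e-01 -8.61543390e-05] [ 0.38513184 -0.14094798  0.62997471]
```

View pics/s0.png

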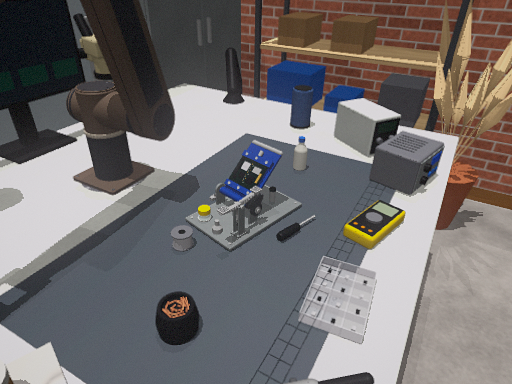

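View pics/t0.png

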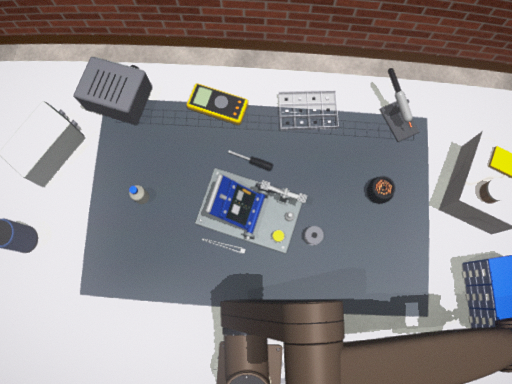

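The scene camera shows the stand near (245,210) and the top camera near (250,210). I'll enlarge both.

Run:
```python
from h import *
crop('s0',175,130,325,255,5,'s0c'); crop('t0',185,155,335,265,5,'t0c')
z=load('t0')
for u,v in [(217,170),(197,220),(286,251),(307,193),(303,198),(266,187),(207,200),(278,236),(250,180)]: print(u,v,np.round(px2w(z,u,v),1))
```

```text
217 170 [625.1 142.7  15.9]
197 220 [460.5 192.6  16. ]
286 251 [381.7 -90.2  14.6]
307 193 [ 5.717e+02 -1.486e+02  1.000e-01]
303 198 [ 530.6 -126.   121. ]
266 187 [554.4 -15.7 131.6]
207 200 [526.1 166.5  15.5]
278 236 [422.7 -61.5  49.9]
250 180 [598.8  35.4  16.9]
```

View pics/s0c.png

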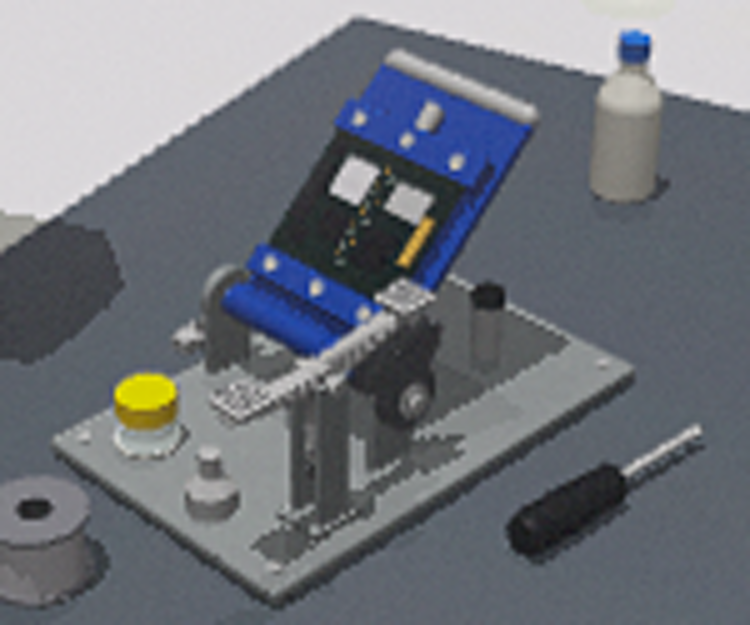

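View pics/t0c.png

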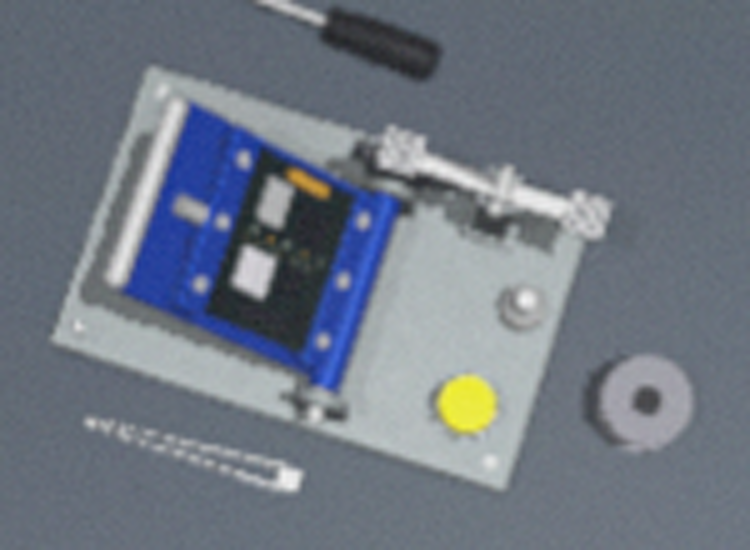

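Run:
```python
from h import *
z=load('t0')
P=lambda u,v:(185+u/5,155+v/5)
for n,u,v in [('nose',402,147),('tail',588,213),('bar1',178,108),('barmid',148,192),('bar2',119,272),('sc1',161,90),('sc2',78,325),('sc3',490,461),('c1',153,68),('c2',52,342),('c3',505,488),('hl',330,385),('hr',388,205)]:
    print(n,P(u,v),np.round(px2w(z,*np.round(P(u,v))),1))
# height-plane mapping
def plane(u,v,h):
    K=np.array([[z['fx'],0,z['cx']],[0,z['fy'],z['cy']],[0,0,1]],float)
    q=cv2.undistortPoints(np.array([[[u,v]]],float),K,z['dist'])[0,0]
    r=z['R'].T@np.array([*q,1]);c=-z['R'].T@z['t'];return c+r*(h-c[2])/r[2]
C=[plane(*P(*c),17) for c in [(153,68),(52,342),(505,488)]]
print(np.round(C,1),np.linalg.norm(C[0]-C[1]),np.linalg.norm(C[1]-C[2]))
o=(C[0]+C[2])/2; x=(C[1]-C[2]);x/=np.linalg.norm(x);y=np.array([-x[1],x[0],0]);print('origin',o,x,np.degrees(np.arctan2(x[1],x[0])))
for n,p,h in [('nose',(402,147),130),('tail',(588,213),122)]:
    w=plane(*P(*p),h);print(n,w,(w-o)@x,(w-o)@y)
from bench import bot
zs=load('s0')
PS=lambda u,v:(175+u/5,130+v/5)
for n,u,v in [('nose',405,295),('tail',243,400),('bar1',535,115),('barmid',460,85),('bar2',395,57)]:
    w=px2w(zs,*np.round(PS(u,v)));print(n,np.round(w,1),(w-o)@x,(w-o)@y)
```

```text
nose (265.4, 184.4) [562.9 -12.2 132.9]
tail (302.6, 197.6) [ 530.6 -126.   121. ]
bar1 (220.6, 176.6) [563.4 112.9 185.7]
barmid (214.6, 193.4) [516.2 125.9 187.2]
bar2 (208.8, 209.4) [469.8 138.9 188.2]
sc1 (217.2, 173.0) [614.2 141.5  20.5]
sc2 (200.6, 220.0) [461.1 179.8  17.7]
sc3 (283.0, 247.2) [393.1 -80.   18.8]
c1 (215.6, 168.6) [627.8 146.   17.5]
c2 (195.4, 223.4) [452.4 199.8   3.1]
c3 (286.0, 252.6) [376.4 -91.1   3.8]
hl (251.0, 232.0) [427.   20.5  73.1]
hr (262.6, 196.0) [538.5  -8.7  74.1]
[[629.1 147.5  17. ]
 [449.4 196.5  17. ]
 [376.6 -90.3  17. ]] 186.32563302085296 295.94013190911073
origin [502.85306856  28.57968628  17.        ] [0.2460692  0.96925226 0.        ] 75.75497109998668
nose [562.38272756 -13.46191149 130.        ] -26.1004982314812 -68.04439900254921
tail [ 531.51674857 -124.64125253  122.        ] -141.4564928632006 -65.48529049478732
nose [564.8 -15.2 130.3] -27.190472505272414 -70.82155883228508
tail [ 537.6 -126.2  120.1] -141.4703179150372 -71.7532186563088
bar1 [572.8 117.2 181.3] 103.0830477287549 -46.02695138283669
barmid [523.2 120.6 186. ] 94.17062343271503 2.9002149740077456
bar2 [470.9 137.3 185.6] 97.5111566824021 57.69300557372427
```

Both cameras agree within a few mm: pads 115 mm apart at z≈121/130, stand yaw ≈75°, and the bar at about 0.73 rad of tilt. Next I'll shut the gripper, go above the tail pad and check the view.

```bash
cat >> h.py <<'E'
yaw=np.radians(74.8)
sx=np.array([np.cos(yaw),np.sin(yaw),0]); sy=np.array([-sx[1],sx[0],0])
def ori(a): return np.pi*np.array([np.cos(a),np.sin(a),0])
O1=ori(yaw/2)
tail=np.array([533.5,-125.3,122.]); nose=np.array([563.5,-14,130.])
E
python3 - <<'E'
from h import *
for p in (tail,nose,[525,125,190],[510,150,70]):
  for a in (yaw/2,yaw/2+np.pi/2):
    q=bot.ik(np.array(p)+[0,0,60],ori(a)); print(p,a,None if q is None else np.round(q,2))
bot.grab(30)
bot.move_ptp(tail+[0,0,110],O1)
snap('wrist','w1'); snap('scene','s1')
print(bot.current_clock(),bot.current_tcp_pos(),bot.current_width(),bot.current_contact_force())
z=load('w1'); print(w2px(z,[tail,nose]))
E
```

```text
[ 533.5 -125.3  122. ] 0.6527531402458793 [-0.42  0.05  1.94 -0.    1.15 -0.15]
[ 533.5 -125.3  122. ] 2.223549467040776 None
[563.5 -14.  130. ] 0.6527531402458793 [-0.2   0.08  1.89 -0.    1.17  0.06]
[563.5 -14.  130. ] 2.223549467040776 None
[525, 125, 190] 0.6527531402458793 [ 0.05 -0.03  1.89 -0.    1.28  0.31]
[525, 125, 190] 2.223549467040776 [ 0.05 -0.03  1.89  0.    1.28 -2.83]
[510, 150, 70] 0.6527531402458793 [ 0.1   0.08  2.01 -0.    1.05  0.36]
[510, 150, 70] 2.223549467040776 [ 0.1   0.08  2.01  0.    1.05 -2.78]
3.2583 [ 533.4608817  -126.09259589  231.965155  ] 0.09250027779058695 [-0.11486556 -0.71770754  0.17925631]
[[250.6759467  184.6686075 ]
 [250.05678281  44.6989681 ]]
```

View pics/w1.png

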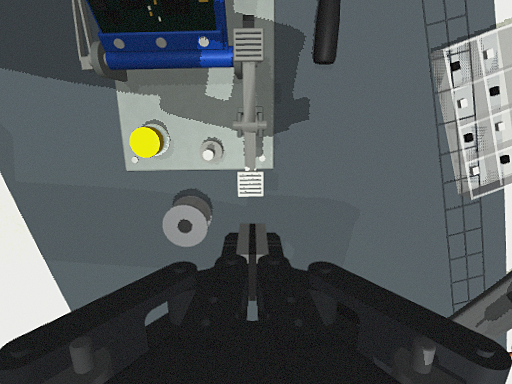

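The wrist view shows the tail pad at (250,184) and the nose pad at (248,45). Predictions were (250.7,184.7) and (250,44.7), so the estimate holds. Now I'll press the tail.

Run:
```python
from h import *
bot.move_straight(tail+[0,0,8],O1,vel=120)
f0=np.array(bot.current_contact_force())
for dz in (0,-3,-6,-9,-12,-15,-16.5):
    s=bot.move_straight(tail+[0,0,dz],O1,vel=30,stop_force=14)
    print(dz,s,np.round(bot.current_contact_force()-f0,1),np.round(bot.current_tcp_pos(),1))
    if s: break
bot.move_straight(tail+[0,0,110],O1,vel=150)
snap('wrist','w2'); snap('scene','s2'); crop('s2',175,130,325,255,5,'s2c')
z=load('w2')
for n,c in (('w1',(248,45)),('w2',(248,45)),('w1',(250,184)),('w2',(250,184))): print(n,c,px2w(load(n),*c))
print(bot.current_clock())
```

```text
0 False [-0.3 -0.1  0.1] [ 533.4 -125.3  122. ]
-3 False [-1.7 -1.7  2.4] [ 533.6 -125.8  119.4]
-6 False [ 0.5 -0.1 -0.3] [ 533.5 -125.1  115.6]
-9 False [ 1.1  0.1 -1. ] [ 533.  -124.8  112.1]
-12 False [-0.5 -0.2 -0.1] [ 533.2 -125.1  109.6]
-15 False [-0.2  0.5  4.2] [ 534.1 -125.4  107.8]
-16.5 False [-2.2  1.6  9.3] [ 534.2 -125.4  107.4]
w1 (248, 45) [561.82580014 -14.08922613 131.52810234]
w2 (248, 45) [559.89515681 -16.94929197 150.87419035]
w1 (250, 184) [ 533.07702207 -124.51923269  122.05517924]
w2 (250, 184) [ 530.8833826  -127.0186264   104.98888543]
7.2667
```

View pics/w2.png

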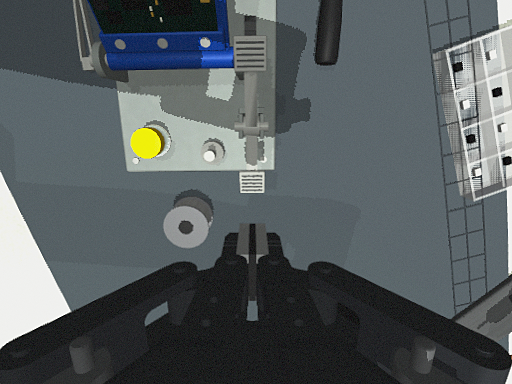

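View pics/s2c.png

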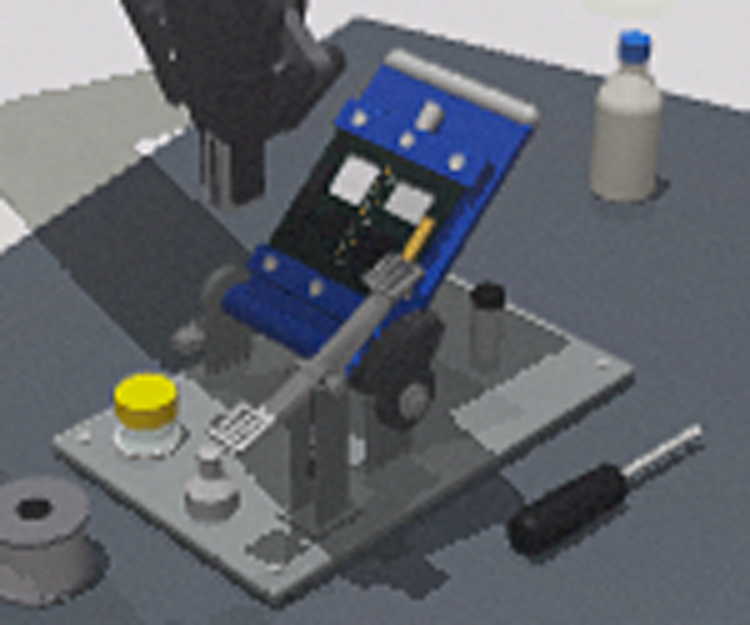

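The nose pad rose from z=131.5 to 150.9 and the tail dropped to 105, so the pawl is free and stable, and the arm hasn't moved. Next I'll push the bar down along its arc.

```bash
cat > push.py <<'E'
from h import *
bar=np.array([519.5,123,180.]); th0=np.arcsin((180-65)/170)
H=bar-170*np.cos(th0)*sx; H[2]=65
def tip(th,c=0): return H+170*np.cos(th)*sx+[0,0,170*np.sin(th)+7+c]
E
python3 - <<'E'
from push import *
print(th0,H,tip(0))
bot.move_straight(tail+[0,0,160],O1)
bot.move_ptp(tip(th0,70),O1)
bot.move_straight(tip(th0,8),O1,vel=100)
f0=np.array(bot.current_contact_force())
s=bot.move_straight(tip(th0,-3),O1,vel=25,stop_force=12)
print(s,np.round(bot.current_contact_force()-f0,1),np.round(bot.current_tcp_pos(),1))
for th in np.arange(th0-0.06,0.05,-0.06):
    s=bot.move_straight(tip(th),O1,vel=45,stop_force=15)
    f=bot.current_contact_force()-f0
    print(round(th,2),s,np.round(f,1),np.round(bot.current_tcp_pos()-tip(th),1))
    if s or np.linalg.norm(f)>20: break
print(bot.current_clock()); snap('scene','s3');crop('s3',175,130,325,255,5,'s3c')
E
```

```text
0.7429596833318913 [486.67395672   2.18008905  65.        ] [531.24611709 166.23289311  72.        ]
False [-2.5  4.4  7.9] [520.8 125.  186.6]
0.68 False [-0.8  2.8  5.7] [0.9 1.  1.3]
0.62 False [-0.8  3.5  5.4] [1.  1.  1.2]
0.56 False [-0.4  3.3  5.6] [0.9 0.8 1. ]
0.5 False [0.2 3.2 4.5] [0.6 0.3 0.5]
0.44 False [0.1 1.8 3.1] [-0.  -0.4 -0.1]
0.38 False [-1.3  0.3  1.1] [-0.6 -0.6 -0.7]
0.32 False [-1.4 -0.9  0.4] [-0.8 -0.2 -1.2]
0.26 False [-0.7 -0.6  0.6] [-0.3  0.  -0.7]
0.2 False [-1.3 -0.   1. ] [-0.3 -0.  -0.7]
0.14 False [-1.  -0.3  1.1] [-0.3 -0.1 -0.7]
0.08 False [-1.4  0.1  0.7] [-0.4 -0.1 -0.7]
14.175
```

View pics/s3c.png

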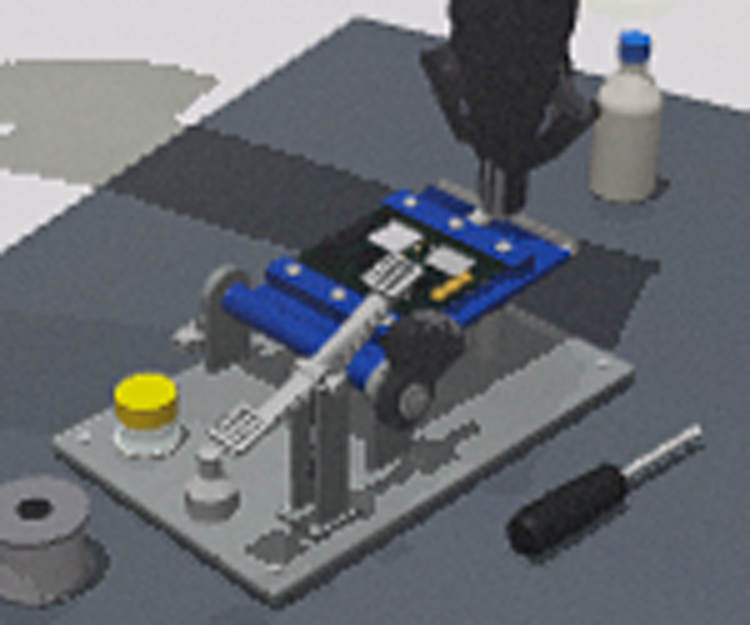

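Run:
```python
from push import *
snap('wrist','w3');snap('top','t3');crop('t3',185,155,285,235,7,'t3c');crop('s3',240,150,310,200,10,'s3d')
z=load('s3')
for u,v in [(276,171),(289,179),(264,167),(286,178)]: print(px2w(z,u,v,0))
print(w2px(z,[bot.current_tcp_pos()]),bot.current_tcp_pos())
```

```text
[539.11484505 156.04370987  95.27534882]
[584.45908995 154.47156906  81.63957669]
[483.77132535 182.62596617  81.10126024]
[574.06826629 155.34355096  81.54544206]
[[274.84200936 171.73534399]] [530.84089863 165.55109779  85.75372196]
```

View pics/w3.png

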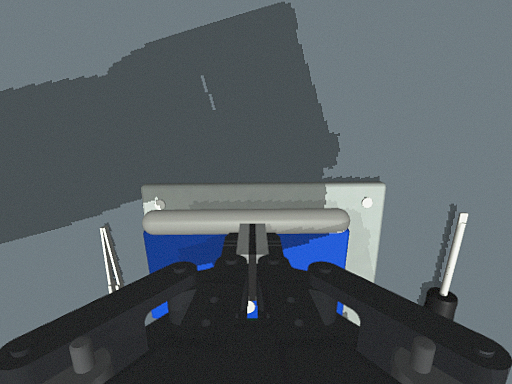

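View pics/s3d.png

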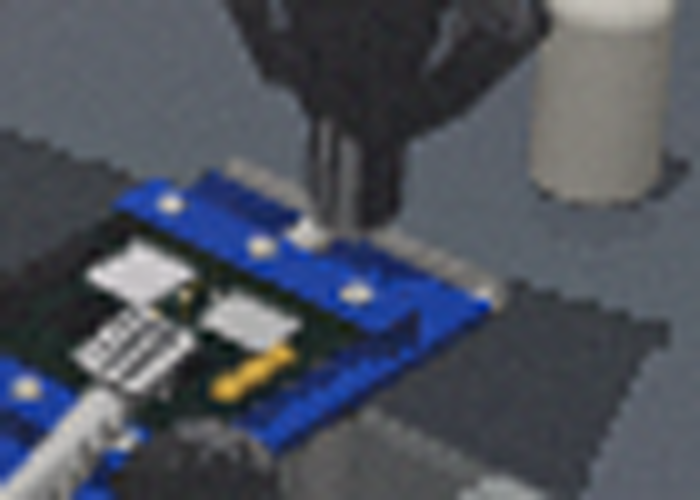

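Run:
```python
from push import *
z=load('w3')
for u,v in [(180,220),(200,212),(200,220),(200,230),(200,245),(320,220)]:
    w=px2w(z,u,v,0); print(u,v,np.round(w,1),'along sx from TCP',np.round((w-bot.current_tcp_pos())@sx,1))
```

```text
180 220 [496.5 184.3  83.9] along sx from TCP 9.1
200 212 [507.7 185.1  81.2] along sx from TCP 12.8
200 220 [507.  181.5  83.8] along sx from TCP 9.1
200 230 [505.6 176.5  85.4] along sx from TCP 4.0
200 245 [501.9 166.7  82.3] along sx from TCP -6.5
320 220 [569.2 165.4  85.8] along sx from TCP 9.9
```

The fingertip is on the bar, with the bar axis about 6 mm ahead of the TCP and its top at z≈85.5 (about 0.08 rad left). I'll shift forward and finish on the stops.

Run:
```python
from push import *
p=np.array(bot.current_tcp_pos())
bot.move_straight(p+[0,0,6],O1,vel=60)
q=p+6*sx
bot.move_straight(q+[0,0,6],O1,vel=60)
f0=np.array(bot.current_contact_force())
for zz in (84,81,78,75,73,72,71,70,69,68):
    q=q+0.12*sx
    s=bot.move_straight([q[0],q[1],zz],O1,vel=25,stop_force=14)
    f=bot.current_contact_force()-f0; t=np.array(bot.current_tcp_pos())
    print(zz,s,np.round(f,1),np.round(t,1))
    if s or f[2]>16: break
t[2]+=80
bot.move_straight(t,O1,vel=150)
snap('wrist','w4');snap('scene','s4');crop('s4',175,130,325,255,5,'s4c')
z=load('w4'); print(bot.current_clock(), w2px(z,[q]))
```

```text
84 False [-0.6  0.3  0.5] [532.1 171.3  83.6]
81 False [-1.   1.2  1.2] [532.4 171.6  80.8]
78 False [-1.   0.3  0.6] [532.5 171.7  77.8]
75 False [0.7 1.6 1.5] [532.6 171.8  74.8]
73 False [-0.3  0.3  1.5] [532.7 171.9  72.8]
72 False [0.6 0.1 3.8] [532.7 172.   72. ]
71 False [-2.8 -0.3  6.4] [532.8 172.   71.9]
70 False [-5.2 -0.8 11.3] [532.8 172.   71.7]
69 False [-7.  -1.2 15.5] [532.9 172.   71.7]
68 False [-8.8 -3.4 20.1] [533.  172.   71.6]
18.3917 [[251.4338802  199.75639047]]
```

View pics/w4.png

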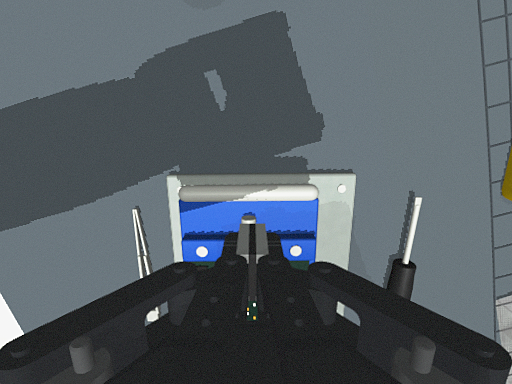

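View pics/s4c.png

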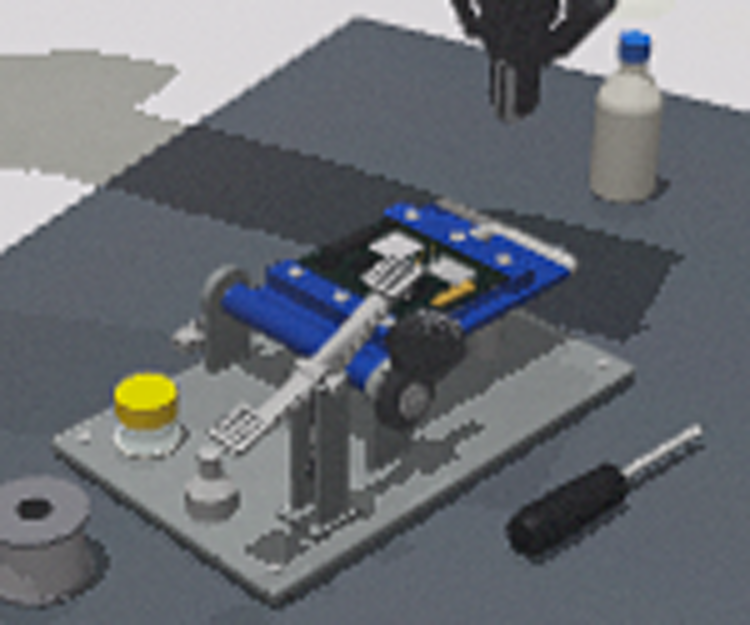

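The bar met a hard stop at tip z=71.7 (expected 72), so the arm is flat. Now the nose pad, which sits about 10 mm nearer the pivot while raised.

Run:
```python
from h import *
P=lambda off,z: np.array([*(nose+off*sx)[:2],z])
bot.move_ptp(P(-8,230),O1)
bot.move_straight(P(-8,158),O1,vel=100)
f0=np.array(bot.current_contact_force())
for off,zz in [(-8,152),(-7,149),(-6,146),(-5,143),(-4,140),(-3,137),(-2,134),(-1,131.5),(-1,130.5),(-1,129.5)]:
    s=bot.move_straight(P(off,zz),O1,vel=30,stop_force=12)
    f=bot.current_contact_force()-f0
    print(zz,s,np.round(f,1),np.round(bot.current_tcp_pos(),1))
    if s or f[2]>9: break
t=np.array(bot.current_tcp_pos()); t[2]+=100
bot.move_straight(t,O1,vel=150)
bot.move_ptp(tail+[0,0,110],O1)
snap('wrist','w5'); snap('scene','s5'); crop('s5',175,130,325,255,5,'s5c'); snap('top','t5'); crop('t5',185,155,335,265,5,'t5c')
for n,c in (('w1',(248,45)),('w5',(248,45)),('w5',(250,184))): print(n,c,px2w(load(n),*c))
print(bot.current_clock())
```

```text
152 False [ 0.4  0.4 -1.4] [561.5 -21.8 152.2]
149 False [0.4 1.3 2.3] [562.  -20.6 149.4]
146 False [0.9 0.9 0.7] [561.9 -19.8 145.7]
143 False [-0.1 -0.1 -1.1] [561.6 -18.8 142.1]
140 False [ 0.1  0.3 -1.7] [562.1 -17.8 139.5]
137 False [ 0.8  0.1 -0.7] [562.5 -16.8 136.7]
134 False [-0.1  1.1 -0.6] [562.8 -15.8 133.7]
131.5 False [ 1.9 -0.7 -1. ] [563.1 -14.9 131.3]
130.5 False [ 0.9  0.1 -0.9] [563.3 -15.  130.6]
129.5 False [-2.   1.   4.3] [563.4 -15.  130.3]
w1 (248, 45) [561.82580014 -14.08922613 131.52810234]
w5 (248, 45) [560.93348793 -13.49358953 130.46026895]
w5 (250, 184) [ 532.30427943 -123.21633881  123.15938084]
24.2667
```

View pics/w5.png

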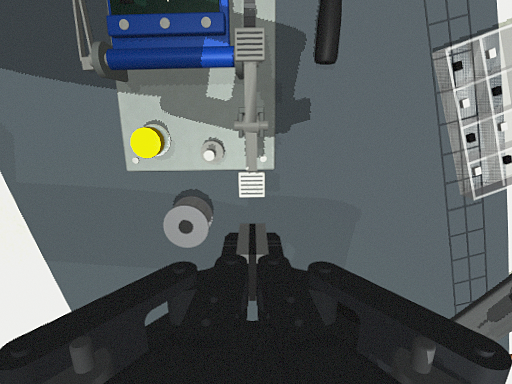

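View pics/s5c.png

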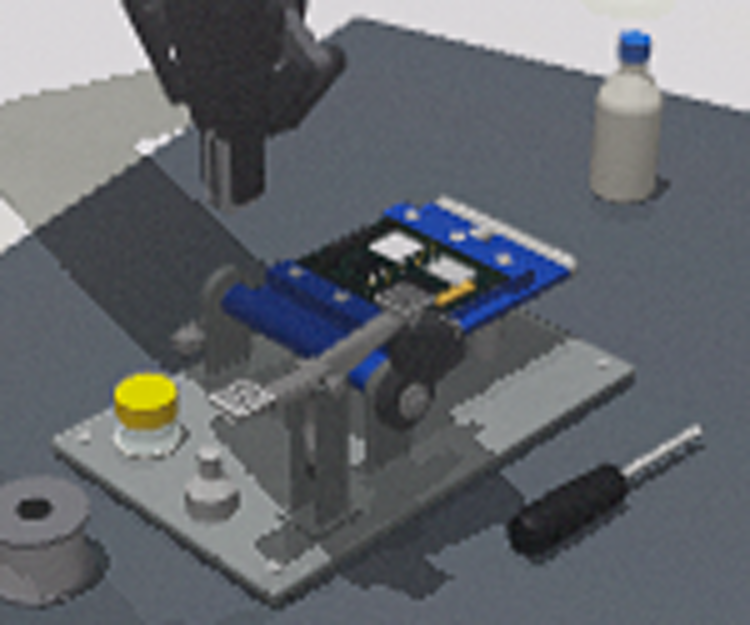

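View pics/t5c.png

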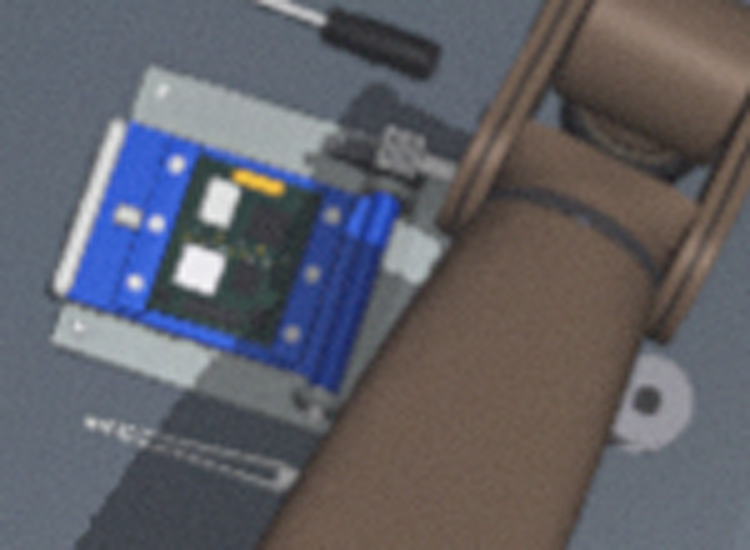

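The pawl is back in: nose z=130.5, tail z=123.2. One check of the bar height, then I'll hand in.

Run:
```python
from h import *
z=load('t5')
for u,v in [(117,140),(90,205),(70,265)]: print(px2w(z,round(185+u/5),round(155+v/5),0))
zs=load('s5')
for u,v in [(510,228),(450,205),(560,258)]: print(px2w(zs,round(175+u/5),round(130+v/5),0))
bot.finish_job()
```

```text
[569.376561   161.73627035  68.77112153]
[526.31118082 172.48836419  77.64178643]
[489.51958214 181.99888619  73.43527615]
[537.63719303 168.48810989  71.16758227]
[489.63453974 179.20535025  69.89302902]
[578.9628191  153.84503195  69.74010566]
the job is handed in; nothing more can be done
```

The holder is lying flat on its stops and the pawl is back in the teeth. I handed the job in shortly after 24 s on the robot's clock.

1. **Pawl released:** I pressed the tail pad down until the pawl clicked over. The nose pad rose from z≈131 to z≈151 mm and stayed there after I let go.
2. **Arm laid flat:** I pushed the arm down by the middle of its end bar. The fingertip had crept about 6 mm off the bar's axis near the end, so I lifted it, re-centred and finished the push. The bar met a hard stop at fingertip z≈71.7 mm, where 72 mm was expected, and the last push reached about 20 N against the stops.
3. **Pawl re-engaged:** I pressed the nose pad down. It ended at z≈130.5 mm (expected 130) and the tail pad at z≈123 mm (expected 122).

**Last checks:** Depth readings on the top of the bar were noisy. The scene camera gave 70–71 mm and the top camera 69–78 mm, against 72 mm expected. I relied on the hard stop as the clearer sign that the arm is flat.

In the last pictures the screwdriver, tweezers, jar, nozzle, reel and bottle look unmoved. I did not check the tip cleaner again, but the robot never went near it.

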